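Gauge the bushings and hold the good one up to the magnifier

TASK

Of the two outwardly alike bushings in the folded rack, only one has a bore that goes over the gauge pin clamped in the vise: put the tight one in the sheet-metal reject tray, and slide the good one onto the pin until it is fully home against the collar. Then draw the good one back off the pin, raise it and tip it so that it is held up in front of the magnifier lamp, centred about 170 mm from the lens with one open end of the bore aimed straight at the glass, and finish still holding it there, steady and clear of the lamp. Leave the solid roller and the other things on the bench where they are.

Things in the scene. Friction and masses are not known exactly. Their poses are not given: they have to be found in the camera images.
- bush_a_mid (a point): Centre of the bushing that fits: a plain steel tube, outside 38 mm, 50 mm long, bore 24 mm, 0.26 kg (varies), lying on its side in one of the three troughs of the rack (which one changes). The frame's x axis runs along the bore; the two ends are alike.
- bush_b_mid (a point): Centre of the tight bushing: same outside (38 mm, 50 mm long), but bore only 18 mm, so it stops at the nose of the pin; 0.33 kg (varies). Also in a trough; x axis along the bore.
- bush_a: The same bushing as bush_a_mid (its origin is that centre).
- bush_b: The same bushing as bush_b_mid (its origin is that centre).
- rack: Low rack folded from sheet, fixed: 90 mm along its x by 260 mm along its y; origin at the centre of its underside. Three shallow V troughs along x, at y = -85, 0 and +85 mm, 24 mm wide; the flats between them are 10 mm above the bench. A bushing in a trough has its axis 25 mm above the bench and can be pinched from above by its sides, fingertips just over the flats.
- pin_home (a point): Where a bushing's centre lies when it is fully home on the gauge pin, against the collar: on the pin's axis, 55 mm above the bench. x axis along the pin, from its tip to the collar. The pin is level, 21 mm in diameter (1.5 mm clearance all round in the good bushing) and reaches 56 mm out from the collar; its last 8 mm taper to 13 mm.
- pin_tip (a point): Centre of the free end of the gauge pin, 31 mm from pin_home towards its -x.
- vise: Grey machine vise, fixed to the bench, with the pin clamped in it. Origin on the bench below the pin, at the front face of the jaws; -x the way the pin points. Jaws 70 mm high, up to 60 mm to either side, on a base 160 mm wide; screw handle out to y = +110 mm, 60 mm high. In front of the jaws: a collar, 34 mm across and 6 mm thick, then the pin. Nothing stands below or beside the pin.
- tray_in (a point): Centre of the inner floor (3 mm above the bench) of the reject tray, a fixed open sheet-steel box: 150 mm along its x, 130 mm along its y, 40 mm high, walls 3 mm.
- lens_view (a point): Viewing point of the magnifier lamp, 220 mm above the bench: on the lens's axis, 170 mm in front of the glass. The frame's z axis is the line of sight, pointing from the lens to this point and on (45 degrees downwards, towards the robot's side). So the lens lies 170 mm towards -z, up and farther from the robot.
- lamp: The whole magnifier lamp, fixed to the bench: a round lens 106 mm across in a white ring 144 mm across and 26 mm deep, held by an arm on a 16 mm post 190 mm beyond the viewing point, with a round white foot 150 mm across. Origin on the bench straight below the viewing point; +x towards the post.
- roller: Bystander, to be left alone: solid round bar, 28 mm diameter, 70 mm long, lying in the third trough; origin at its centre, x axis along it.
- hammer: Bystander, to be left alone: hammer, 280 mm long, lying on the bench to the right; origin on its underside.
- tape: Bystander, to be left alone: roll of yellow tape, 92 mm across, 24 mm high, lying flat; origin at the centre of its underside.
- block: Bystander, to be left alone: wood block, 50 x 120 x 32 mm; origin at the centre of its underside.
- square: Bystander, to be left alone: steel try square lying flat, stock 110 mm, blade 150 mm, 16 mm high; origin under the stock.
- can: Bystander, to be left alone: grey oil can, 52 mm diameter, 130 mm high, behind the vise; origin at the centre of its underside.
- clamp: Bystander, to be left alone: G-clamp lying flat, about 180 x 90 mm, 14 mm high; origin on its underside.
Things that resemble listed ones, but are neither listed nor needed, are in the scene too. What is shaped like the bush_a but blue or green is not meant.

How it is judged:
On the way:
1. the good bushing sits fully home on the gauge pin, against the collar (distance between bush_a_mid and pin_home below 0.005 m and angle between the x axis of bush_a_mid and the x axis of pin_home, either way round below 0.12 rad), for 0.2 s.
At the end, for the whole second after the job is handed in: Good bushing, after being fully home on the pin (within 5 mm), is held in the fingers, still, centre within 50 mm of the lamp's viewing point and over 150 mm up, bore within 15 degrees of the line of sight, not touching the lamp; tight bushing at rest in the reject tray, let go (distance between bush_a_mid and lens_view below 0.05 m and angle between the x axis of bush_a_mid and the z axis of lens_view, either way round below 0.26 rad and height (world z) of bush_a_mid above 0.15 m and contact force between bush_a and the fingers above 2 N and contact force between bush_a and lamp below 0.2 N and linear speed of each of bush_a, bush_b below 0.05 m/s and x of bush_b_mid in the frame of tray_in between -0.075 and 0.075 m and y of bush_b_mid in the frame of tray_in between -0.065 and 0.065 m and z of bush_b_mid in the frame of tray_in below 0.035 m and contact force between bush_b and the fingers below 0.1 N); the arm keeps its last pose, push and grip.
It fails at once if a bystander is displaced by more than 30 mm (distance of any of roller, hammer, tape, block, square, can, clamp from where it was at the start of the episode above 0.03 m).
It also fails if it takes over 64 s, if anything falls off the work surface, if the arm or the gripper's body presses on something with over 40 N, if the wrist force passes 120 N, or if a joint passes its speed limit or range.

ROBOT

A 6-joint arm with a two-finger parallel gripper is mounted at the origin on the work surface. World frame = base frame: x ahead of the robot, y to its left, z up, the work surface at z = 0. Lengths are in m, angles in rad, forces in N, time in s.
With the tool pointing down it reaches from about 0.35 to 0.975 m from the base axis. Payload 4.9 kg.
Tool frame: the origin (TCP) lies at the very end of the fingers, on their centre line; the grasp point (between the pads) lies 19 mm behind it; z points along the fingers, y is the line along which they close (so a half turn about z gives the same grasp; the last joint's range is limited). The gripper opens to 85 mm and grips with 20 to 120 N. Pads are 22 mm wide; open, the fingers measure 114 mm over their backs; the gripper's body (76 mm by 85 mm) begins 54 mm behind the grasp point. The pads swing forward as they close: fully open they stand 13 mm farther back than shut.
Start: joints at [1.151, 0.053, 1.613, -0, 1.476, -0.119], TCP at [0.185, 0.597, 0.231] pointing down, gripper open.
Joint ranges: [-3.01, 3.01], [-1.01, 2.22], [0.06, 2.58], [-1.02, 4.17], [0.09, 2.62], [-3.14, 3.14]. Speed limits (rad/s): [2.57, 2.57, 3.14, 3.14, 3.14, 3.14].

INTERFACE

Orientations are given as a rotation vector (axis times angle).
In Python, from station import ctrl, imaging gives the robot as it stands.
- The arm moves only by the tool play_rows, never from a script. Its argument "series" is a list of rows, each a list of 3 entries, a list of its own where there are three numbers: the opening, from 0 (shut) to 1 (fully open), then the shift along the tool's x, y, z each as a share of 0.05 m, from -1 to 1, then the turn, a rotation vector about the tool's x, y, z each as a share of 8 degrees, from -1 to 1. In form: [[grip, [dx, dy, dz], [ax, ay, az]], ...]. A call has 1 to 8 rows; each row shifts and turns the commanded pose from where the row before left it, along the tool's axes as they then stand; what a row does not reach is not made up. A row lasts 1/8 s, in which the tool goes at most 62.5 mm and 10.7 degrees, less where a joint would pass 70% of its speed; a pose out of reach is approached as far as the arm can. A call with a number of a shift or a turn outside -1 to 1 is refused whole. A call with a gripper value outside its range is refused whole. The fingers move at their own pace and stop on an object; "force" is the grip in N (left out, the last holds). Time passes only in rows, so rows that do not move let the fingers close. It gives the time, the measured TCP pose, the force, the opening and the grip force at its end, in the units of the state.
- ctrl.get_obs(): the state, without advancing time (a new reading comes with each control period).
- imaging.get_image(name): name is "scene" or "top" or "wrist"; returns a dict with "color" (384x512x3 uint8, blue, green, red), "fx", "fy", "cx", "cy" (pixels), "extrinsics" (4x4, takes a point from world to camera coordinates); the wrist camera has in their place "hand_eye" (4x4, takes a point from camera to tool coordinates, whose origin is the TCP and whose axes are the flange's). Camera axes: x right, y down, z forward; pixel columns grow to the right and rows downward; lengths in m; the calibration is good to about 2 mm. A picture is of the moment at which its call begins: read the wrist's pose just before it. There is no depth.
- ctrl.finish_job(): hands the job in; it is judged then, once.
The state is a dict: "t": time; "q": joint angles; "dq": joint speeds; "effort": joint torques, N m; "tool_pos": TCP position; "tool_rot": TCP orientation; "contact_force": force on the tool from outside, world axes, zero at the start; "wrist_torque": the same for the moment, N m; "opening": finger opening in m; "grip_force": force on a finger pad.
Only numpy, scipy, OpenCV 4.12 (cv2) and the standard library are available. Lean on these libraries where they do the work, as an engineer would, in place of code of your own. Each camera call takes 0.05 s, during which the arm holds its last target. There are 200 camera calls.

## Working session

There is one attempt and no reset: what is moved stays moved. The work goes in short steps, Python scripts to look and compute and a tool call to move; the robot and the scene stay as the last step left them, time stands still between calls to the robot, and variables do not carry over. Pictures are saved under pics/ and viewed, at most 10 in all, crops included, and the job is handed in when it is done.

Besides the shell and the picture viewer there is one more tool, called as name(argument=value, ...) on one line, values as JSON. play_rows: Moves the arm, as the interface text tells. Shift numbers are shares of 0.05 m and turn numbers shares of 8 degrees, none past 1 either way. Its arguments: {"type":"object","properties":{"series":{"type":"array"},"force":{"type":"number"}},"required":["series"]}

```bash
ls; mkdir -p pics
cat > h.py <<'E'
import numpy as np, cv2
from scipy.spatial.transform import Rotation as R
from station import ctrl, imaging
def cam(name):
    o=ctrl.get_obs(); d=imaging.get_image(name)
    K=np.array([[d['fx'],0,d['cx']],[0,d['fy'],d['cy']],[0,0,1]])
    if name=='wrist':
        T=np.eye(4);T[:3,:3]=R.from_rotvec(o['tool_rot']).as_matrix();T[:3,3]=o['tool_pos']
        E=np.linalg.inv(T@np.array(d['hand_eye']))
    else: E=np.array(d['extrinsics'])
    return d['color'],K,E
def plane(K,E,uv,z):
    C=np.linalg.inv(E); r=C[:3,:3]@np.linalg.inv(K)@np.array([*uv,1.]); o=C[:3,3]
    return o+r*(z-o[2])/r[2]
def proj(K,E,p):
    c=E[:3,:3]@np.array(p)+E[:3,3]; q=K@c; return q[:2]/q[2]
def save(name,out):
    im,K,E=cam(name); cv2.imwrite(f'pics/{out}.png',im); np.savez(f'pics/{out}.npz',im=im,K=K,E=E); return im,K,E
E
python3 - <<'E'
from h import *
ims=[]
for n in('scene','top'):
    im,K,E=save(n,n+'0'); print(n,K[0,0],np.linalg.inv(E).round(3).tolist())
print(ctrl.get_obs())
E
```

```text
pics
scene 383.0270852348965 [[-0.616, 0.607, -0.502, 1.096], [0.788, 0.478, -0.388, 0.413], [0.005, -0.634, -0.773, 0.992], [0.0, 0.0, 0.0, 1.0]]
top 477.42003765562487 [[-0.019, -0.983, 0.184, 0.285], [-1.0, 0.02, 0.003, 0.004], [-0.007, -0.184, -0.983, 1.443], [0.0, 0.0, 0.0, 1.0]]
{'t': 0.1, 'q': array([ 1.15097667e+00,  5.33558473e-02,  1.61419539e+00, -6.60605420e-06,
        1.47600472e+00, -1.18962284e-01]), 'dq': array([ 0.00049517, -0.00228131, -0.00364812,  0.00049523, -0.00239767,
       -0.00051135]), 'effort': array([ 1.28494426e-04, -3.94903493e+01, -3.71362603e+01, -1.79211665e-04,
        3.92289046e-03, -2.19760585e-05]), 'tool_pos': array([0.18495189, 0.59639795, 0.23012254]), 'tool_rot': array([-4.70726789e-01, -3.10560281e+00,  2.97497819e-03]), 'contact_force': array([-0.50202217,  0.56408548,  0.32217016]), 'wrist_torque': array([-0.03701606, -0.00115997,  0.02411737]), 'grip_force': 0.0, 'opening': 0.08542923849167246}
```

```bash
python3 -c "
import cv2
for n in('scene','top'): cv2.imwrite(f'pics/{n}0b.png',cv2.resize(cv2.imread(f'pics/{n}0.png'),(800,600),interpolation=2))"
```

```text
(no output)
```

View pics/top0b.png

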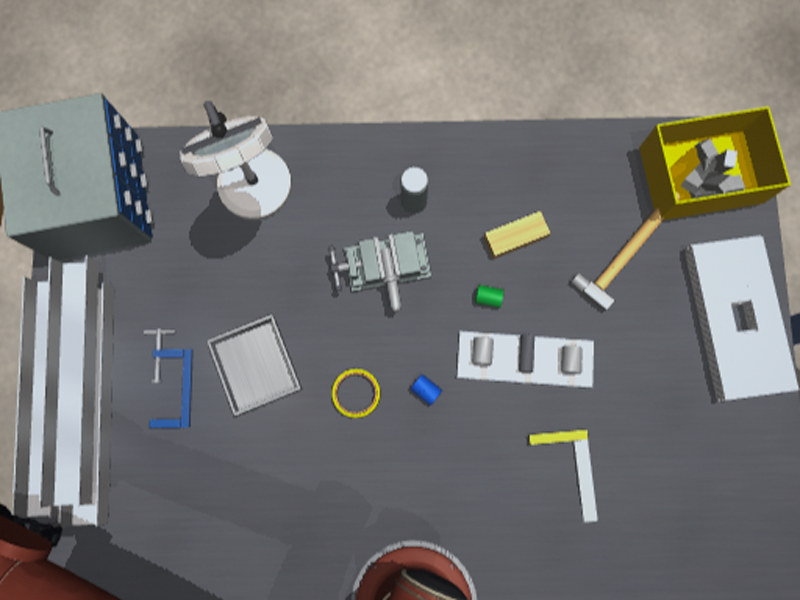

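View pics/scene0b.png

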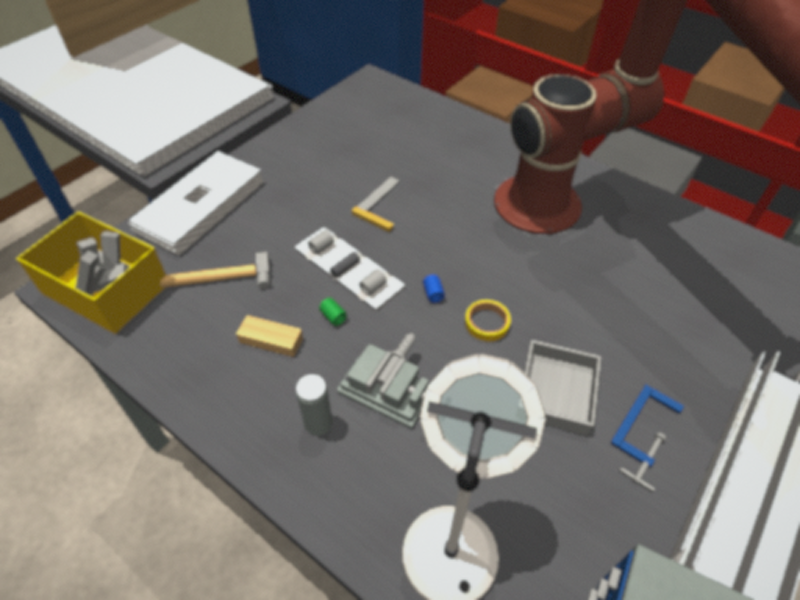

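The top view, in 800 px coordinates, shows:
- **Rack:** (525,358), with grey steel tubes at (482,352) and (572,358) and the dark roller between them at (527,352).
- **Pin:** it runs from the vise to its tip at about (395,308).
- **Tray:** (253,365).
- **Lamp:** foot at (254,183), ring at (226,145).

The blue (425,390) and green (490,296) tubes are decoys.

Run:
```python
from h import *
d=np.load('pics/top0.npz');im,K,E=d['im'],d['K'],d['E']
s=np.load('pics/scene0.npz')
hsv=cv2.cvtColor(im,cv2.COLOR_BGR2HSV)
w=((hsv[...,2]>110)&(hsv[...,1]<60)).astype(np.uint8)
def blob(x0,y0,x1,y1,lo=0,m=None):
    mm=np.zeros_like(w);mm[y0:y1,x0:x1]=(w if m is None else m)[y0:y1,x0:x1]
    c,_=cv2.findContours(mm,0,2);return max(c,key=cv2.contourArea)
c=blob(285,205,390,255); r=cv2.minAreaRect(cv2.convexHull(c))
print('rack',r);print([plane(K,E,p,.01).round(3).tolist() for p in cv2.boxPoints(r)], plane(K,E,r[0],.01))
c=blob(128,198,196,270,m=(hsv[...,2]>105).astype(np.uint8)); r=cv2.minAreaRect(cv2.convexHull(c));print('tray',r,[plane(K,E,p,.04).round(3).tolist() for p in cv2.boxPoints(r)],plane(K,E,r[0],.04))
c=blob(138,92,190,142);e=cv2.fitEllipse(cv2.convexHull(c));print('foot',e,plane(K,E,e[0],.01))
crop=np.hstack([cv2.resize(im[145:205,205:285],(400,300),interpolation=2),cv2.resize(im[205:250,290:350+0],(400,300),interpolation=2)])
crop2=np.hstack([cv2.resize(im[60:120,105:185],(400,300),interpolation=2),cv2.resize(s['im'][140:200,185:265],(400,300),interpolation=2)])
cv2.imwrite('pics/c1.png',np.vstack([crop,crop2]))
print(np.array(imaging.get_image('wrist')['hand_eye']).round(3).tolist(),imaging.get_image('wrist')['fx'])
```

```text
rack ((336.4644775390625, 229.49746704101562), (87.49137878417969, 31.419950485229492), 4.085616588592529)
[[0.414, -0.089, 0.01], [0.509, -0.098, 0.01], [0.485, -0.362, 0.01], [0.39, -0.349, 0.01]] [ 0.44918006 -0.22454103  0.01      ]
tray ((161.5, 235.0), (68.0, 67.0), 90.0) [[0.544, 0.399, 0.04], [0.54, 0.198, 0.04], [0.339, 0.197, 0.04], [0.342, 0.392, 0.04]] [0.43973518 0.29643503 0.04      ]
foot ((159.94923400878906, 112.23987579345703), (47.42836380004883, 56.43299102783203), 149.8548126220703) [0.83261393 0.31473159 0.01      ]
[[-0.001, -0.962, -0.274, 0.07], [1.0, -0.001, 0.0, -0.0], [-0.0, -0.274, 0.962, -0.142], [0.0, 0.0, 0.0, 1.0]] 285.71905454103717
```

View pics/c1.png

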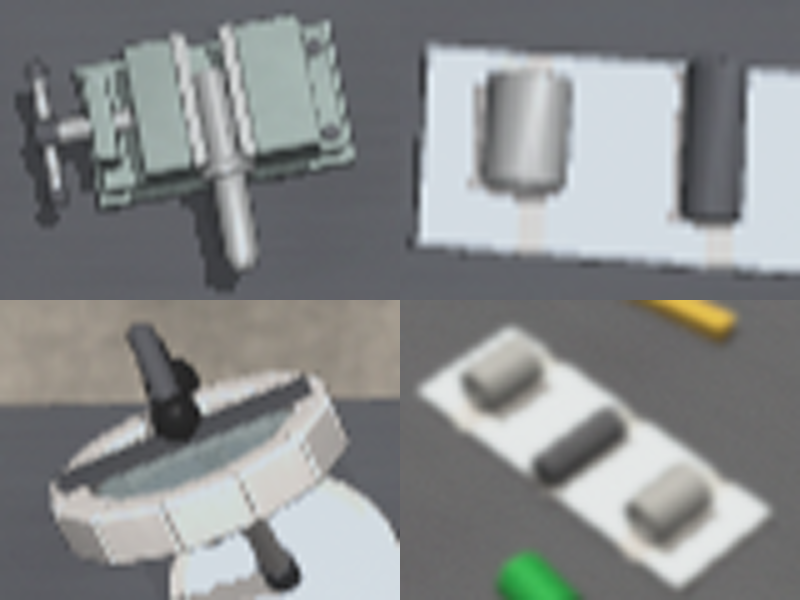

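The crop shows the pin tip at about (253,198) and the collar at (250.6,178) in native top pixels. The lamp ring centre is near (144.6,93.6), and its bar tilts about 23°. Both grey tubes match the description from outside; their bores can't be seen from here, so I'll check them with the wrist camera.

```bash
cat > m.py <<'E'
from h import *
d=np.load('pics/top0.npz');K,E=d['K'],d['E'];s=np.load('pics/scene0.npz');Ks,Es=s['K'],s['E']
P=lambda u,v,z:plane(K,E,(u,v),z).round(4)
print('pin tip',P(253.2,197.6,.055),'collar',P(250.8,178.5,.055),'root',P(247,161,.06))
S=.64
print('tray',[P(u*S,v*S,.04) for u,v in((208,342),(272,316),(300,388),(235,415))],P(253.7*S,365*S,.04))
print('bush L',P(205*0+290+525*60/400,205+132*.15,.03),'R',P(572*S,358*S,.03))
X=cv2.triangulatePoints(K@E[:3],Ks@Es[:3],np.array([[144.6],[93.6]]),np.array([[308.5],[265.]]));lens=(X[:3]/X[3]).ravel();print('lens',lens)
a,b=P(105+12,60+38,.39)-0,P(105+62,60+17,.39);dd=b-a;print('bar',a,b,'lamp yaw',np.degrees(np.arctan2(-dd[0],dd[1]))+180)
print('post base top',P(162,115,.012),'scene',plane(Ks,Es,(289,351),.012),'foot sc',plane(Ks,Es,(288,356),.012))
print('rack dir scene',[plane(Ks,Es,(185+u/5,140+v/5),.01).round(3).tolist() for u,v in((515,25),(768,213),(682,285),(418,90)) for u in [u-400]])
E
python3 m.py
```

```text
pin tip [0.5436 0.0239 0.055 ] collar [0.6016 0.03   0.055 ] root [0.6543 0.0404 0.06  ]
tray [array([0.4894, 0.3817, 0.04  ]), array([0.5371, 0.2606, 0.04  ]), array([0.3988, 0.2062, 0.04  ]), array([0.3509, 0.3272, 0.04  ])] [0.4438 0.2939 0.04  ]
bush L [ 0.459  -0.3179  0.03  ] R [ 0.4463 -0.3092  0.03  ]
lens [0.75445077 0.28078198 0.34261431]
bar [0.7246 0.3335 0.39  ] [0.7745 0.2173 0.39  ] lamp yaw 23.240234204434955
post base top [0.8225 0.3076 0.012 ] scene [0.80981205 0.30370038 0.012     ] foot sc [0.82100596 0.30848861 0.012     ]
rack dir scene [[0.393, -0.346, 0.01], [0.422, -0.089, 0.01], [0.506, -0.096, 0.01], [0.485, -0.355, 0.01]]
```

```bash
cat > p.py <<'E'
from h import *
# tool orientation: tool y at world yaw psi (deg), tilted th deg so that z swings towards -x of the tool
def ori(psi,th=0):
    p=np.radians(psi); y=np.array([np.cos(p),np.sin(p),0]); z=np.array([0,0,-1.]); x=np.cross(y,z)
    return R.from_matrix(np.c_[x,y,z])*R.from_rotvec([0,-np.radians(th),0])
def rows(wps,step=.045,q=.05,grip=1,start=None):
    o=ctrl.get_obs(); p=np.array(o['tool_pos']);r=R.from_rotvec(o['tool_rot'])
    if start: p,r=np.array(start[0]),start[1]
    out=[]
    for tp,tr in wps:
        tp=np.array(tp); n=int(max(np.ceil(np.linalg.norm(tp-p)/step),np.ceil(np.degrees((r.inv()*tr).magnitude())/7.6),1))
        for k in range(n,0,-1):
            d=r.inv().apply(tp-p)/k/.05; a=(r.inv()*tr).as_rotvec()/k/np.radians(8)
            d=np.round(np.round(d/q)*q,3); a=np.round(np.round(a/q)*q,3)
            p=p+r.apply(d*.05); r=r*R.from_rotvec(a*np.radians(8))
            out.append([grip,(d+0).tolist(),(a+0).tolist()])
    for i in range(0,len(out),8): print(str(out[i:i+8]).replace(' ',''))
    print('end',p.round(4),np.degrees((r.inv()*tr).magnitude()).round(2))
E
python3 -c "
from p import *
rows([((.40,.2,.23),ori(85)),((.40,-.215,.13),ori(85,30))])"
```

```text
[[1,[-0.6,-0.55,0.0],[0.0,0.0,-0.15]],[1,[-0.55,-0.6,0.0],[0.0,0.0,-0.15]],[1,[-0.55,-0.6,0.0],[0.0,0.0,-0.15]],[1,[-0.55,-0.6,0.0],[0.0,0.0,-0.15]],[1,[-0.55,-0.6,0.0],[0.0,0.0,-0.15]],[1,[-0.55,-0.65,0.0],[0.0,0.0,-0.15]],[1,[-0.5,-0.65,0.0],[0.0,0.0,-0.15]],[1,[-0.5,-0.65,0.0],[0.0,0.0,-0.1]]]
[[1,[-0.5,-0.65,0.0],[0.0,0.0,-0.15]],[1,[-0.45,-0.7,0.0],[0.0,0.0,-0.1]],[1,[-0.45,-0.65,0.0],[0.0,0.0,-0.15]],[1,[-0.05,-0.85,0.2],[0.0,-0.4,0.0]],[1,[-0.05,-0.85,0.2],[0.0,-0.35,0.0]],[1,[-0.05,-0.8,0.2],[0.0,-0.4,0.0]],[1,[-0.05,-0.85,0.2],[0.0,-0.35,0.0]],[1,[-0.05,-0.8,0.2],[0.0,-0.4,0.0]]]
[[1,[0.0,-0.85,0.2],[0.0,-0.35,0.0]],[1,[0.0,-0.8,0.25],[0.0,-0.4,0.0]],[1,[0.0,-0.85,0.2],[0.0,-0.35,0.0]],[1,[0.0,-0.8,0.25],[0.0,-0.4,0.0]],[1,[0.05,-0.85,0.2],[0.0,-0.35,0.0]]]
end [ 0.3993 -0.2159  0.1308] 0.18
```

play_rows(series=[[1,[-0.6,-0.55,0.0],[0.0,0.0,-0.15]],[1,[-0.55,-0.6,0.0],[0.0,0.0,-0.15]],[1,[-0.55,-0.6,0.0],[0.0,0.0,-0.15]],[1,[-0.55,-0.6,0.0],[0.0,0.0,-0.15]],[1,[-0.55,-0.6,0.0],[0.0,0.0,-0.15]],[1,[-0.55,-0.65,0.0],[0.0,0.0,-0.15]],[1,[-0.5,-0.65,0.0],[0.0,0.0,-0.15]],[1,[-0.5,-0.65,0.0],[0.0,0.0,-0.1]]])

```text
t: 1.2
tool_pos: [0.3424, 0.3076, 0.2312]
tool_rot: [0.219, 3.134, -0.0]
contact_force: [0.4, 0.6, -0.6]
opening: 0.0853
grip_force: 0.0
```

play_rows(series=[[1,[-0.5,-0.65,0.0],[0.0,0.0,-0.15]],[1,[-0.45,-0.7,0.0],[0.0,0.0,-0.1]],[1,[-0.45,-0.65,0.0],[0.0,0.0,-0.15]],[1,[-0.05,-0.85,0.2],[0.0,-0.4,0.0]],[1,[-0.05,-0.85,0.2],[0.0,-0.35,0.0]],[1,[-0.05,-0.8,0.2],[0.0,-0.4,0.0]],[1,[-0.05,-0.85,0.2],[0.0,-0.35,0.0]],[1,[-0.05,-0.8,0.2],[0.0,-0.4,0.0]]])

```text
t: 2.2
tool_pos: [0.3994, -0.0083, 0.1828]
tool_rot: [0.121, 2.872, -0.017]
contact_force: [0.6, 0.1, 0.3]
opening: 0.0852
grip_force: 0.0
```

play_rows(series=[[1,[0.0,-0.85,0.2],[0.0,-0.35,0.0]],[1,[0.0,-0.8,0.25],[0.0,-0.4,0.0]],[1,[0.0,-0.85,0.2],[0.0,-0.35,0.0]],[1,[0.0,-0.8,0.25],[0.0,-0.4,0.0]],[1,[0.05,-0.85,0.2],[0.0,-0.35,0.0]],[1,[0,0,0],[0,0,0]]])

```text
t: 2.95
tool_pos: [0.3979, -0.2172, 0.1291]
tool_rot: [0.119, 2.618, -0.029]
contact_force: [0.6, 0.7, 0.0]
opening: 0.0852
grip_force: 0.0
```

```bash
python3 -c "
from p import *
im,K,E=save('wrist','w1'); cv2.imwrite('pics/w1b.png',cv2.resize(im,(800,600),interpolation=2))
for n,p in(('L',(.4575,-.138,.025)),('R',(.4425,-.3077,.025))): print(n,proj(K,E,p)/.64)
print(ctrl.get_obs()['q'])"
```

```text
L [535.88792834 286.87750549]
R [250.04299219 287.94764151]
[-0.89289457 -0.65852589  2.40888463  0.42733227  1.0547438  -2.52532806]
```

View pics/w1b.png

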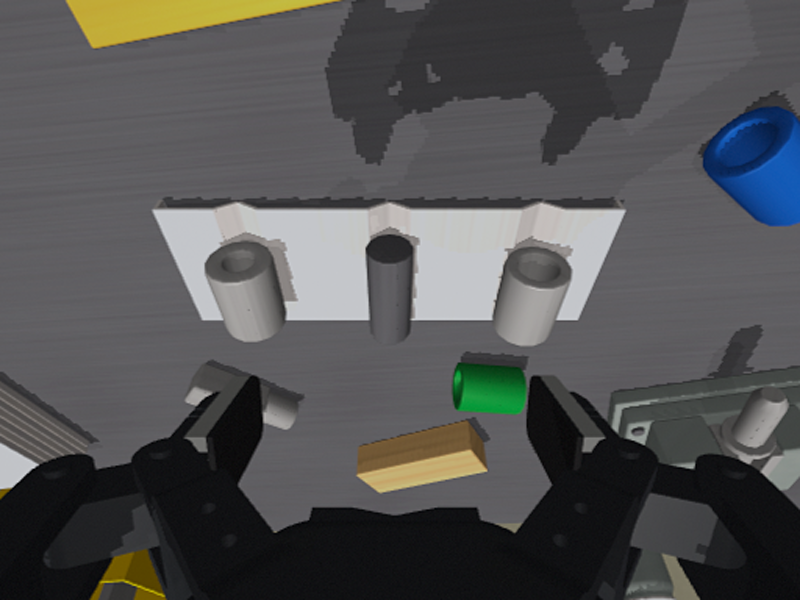

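The wrist view shows two tube ends: image-left at (240,262), with bore about 36 px against 70 px outside, and image-right at (537,265), with bore about 43 px against 72 px. The right one has the wider bore, so it looks like the good one. I'll confirm with an enlarged crop.

```bash
python3 -c "
from p import *
d=np.load('pics/w1.npz');im,K,E=d['im'],d['K'],d['E']
a=im[145:230,120:195];b=im[145:230,305:380]
cv2.imwrite('pics/c2.png',np.hstack([cv2.resize(x,(398,451),interpolation=2) for x in(a,b)]))
# bushings along their axis: near end top edge and far end rows, points at ray planes
for n,uv in(('R near top',(240,242)),('L near top',(539,249))): print(n,plane(K,E,np.array(uv)*.64,.044))
rk=np.array([(153,209),(625,209),(578,320),(203,320)])*.64
c=[plane(K,E,u,.01)for u in rk];print(np.round(c,4).tolist(),np.mean(c,0))
"
```

```text
R near top [ 0.39453525 -0.29260114  0.044     ]
L near top [ 0.41250103 -0.14669263  0.044     ]
[[0.3931, -0.3492, 0.01], [0.417, -0.092, 0.01], [0.5073, -0.0993, 0.01], [0.483, -0.3578, 0.01]] [ 0.45010018 -0.22458421  0.01      ]
```

View pics/c2.png

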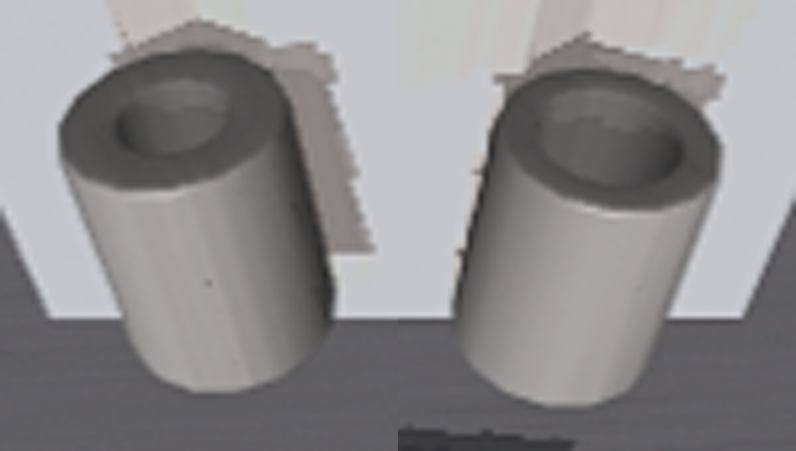

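Confirmed: the left tube's bore/outside ratio is about 0.49 (tight, world y≈-0.31) and the right's is about 0.64 (good, y≈-0.14).

```bash
python3 -c "
from p import *
d=np.load('pics/w1.npz');im,K,E=d['im'],d['K'],d['E']
a=np.radians(-5.3);ax=np.array([np.cos(a),np.sin(a),0]);ay=np.array([-ax[1],ax[0],0]);c=np.array([.4500,-.2246,0])
for n,uv in(('B',(153,167.2)),('A',(345.3,171.4))):
    m=plane(K,E,uv,.025)+.025*ax; print(n,m.round(4),'rack frame',((m-c)@ax).round(4),((m-c)@ay).round(4))
B=c+ax*((plane(K,E,(153,167.2),.025)+.025*ax-c)@ax)-.085*ay
print(B)
B[2]=.012
up=B.copy();up[2]=.10
rows([(up,ori(84.7)),(B,ori(84.7))])
"
```

```text
B [ 0.4466 -0.3095  0.025 ] rack frame 0.0044 -0.0848
A [ 0.4673 -0.1403  0.025 ] rack frame 0.0094 0.0856
[ 0.44655831 -0.30964568  0.        ]
[[1,[-0.15,-0.45,0.25],[0.0,0.95,0.0]],[1,[-0.2,-0.45,0.25],[0.0,0.95,0.0]],[1,[-0.25,-0.45,0.2],[0.0,0.9,0.0]],[1,[-0.25,-0.45,0.2],[0.0,0.95,0.05]],[1,[0.0,0.0,0.9],[0.0,0.0,0.0]],[1,[0.0,0.0,0.85],[0.0,0.0,0.0]]]
end [ 0.4454 -0.3102  0.0125] 0.21
```

play_rows(series=[[1,[-0.15,-0.45,0.25],[0.0,0.95,0.0]],[1,[-0.2,-0.45,0.25],[0.0,0.95,0.0]],[1,[-0.25,-0.45,0.2],[0.0,0.9,0.0]],[1,[-0.25,-0.45,0.2],[0.0,0.95,0.05]],[1,[0.0,0.0,0.9],[0.0,0.0,0.0]],[1,[0.0,0.0,0.7],[0.0,0.0,0.0]],[1,[0.0,0.0,0.1],[0.0,0.0,0.0]],[1,[0,0,0],[0,0,0]]])

```text
t: 4.0
tool_pos: [0.4478, -0.3092, 0.0173]
tool_rot: [0.141, 3.138, -0.001]
contact_force: [-0.5, 0.5, 0.5]
opening: 0.0858
grip_force: 0.0
```

play_rows(series=[[0,[0,0,0],[0,0,0]],[0,[0,0,0],[0,0,0]],[0,[0,0,0],[0,0,0]],[0,[0,0,0],[0,0,0]],[0,[0,0,0],[0,0,0]],[0,[0,0,0],[0,0,0]]], force=60)

```text
t: 4.75
tool_pos: [0.4476, -0.3102, 0.0177]
tool_rot: [0.144, 3.137, -0.0]
contact_force: [-0.9, 1.4, 6.8]
opening: 0.0349
grip_force: 60.6
```

```bash
python3 -c "
from p import *
o=ctrl.get_obs();print(o['tool_pos'],o['opening'],o['grip_force'],o['q'],o['contact_force'])
p=o['tool_pos'];T=(.4441,.2939)
rows([((p[0],p[1],.13),ori(84.7)),((.44,.0,.14),ori(84.7)),((*T,.11),ori(112))],grip=0)
"
```

```text
[ 0.44763036 -0.31015016  0.01765306] 0.03489389815894613 60.602485332638025 [-7.43034963e-01  9.71521938e-02  1.95105402e+00  9.40054268e-04
  1.09204899e+00 -2.22266445e+00] [-0.90751764  1.41344687  6.81018771]
[[0,[0.0,0.0,-0.75],[0.0,0.0,0.0]],[0,[0.0,0.0,-0.75],[0.0,0.0,0.0]],[0,[0.0,0.0,-0.75],[0.0,0.0,0.0]],[0,[0.1,0.9,-0.05],[0.0,0.0,0.0]],[0,[0.1,0.9,0.0],[0.0,0.0,0.0]],[0,[0.1,0.85,-0.05],[0.0,0.0,0.0]],[0,[0.1,0.9,0.0],[0.0,0.0,0.0]],[0,[0.1,0.85,-0.05],[0.0,0.0,0.0]]]
[[0,[0.1,0.9,0.0],[0.0,0.0,0.0]],[0,[0.1,0.85,-0.05],[0.0,0.0,0.0]],[0,[0.05,0.85,0.1],[0.0,0.0,-0.5]],[0,[0.0,0.85,0.1],[0.0,0.0,-0.5]],[0,[-0.05,0.85,0.1],[0.0,0.0,-0.5]],[0,[-0.1,0.85,0.05],[0.0,0.0,-0.5]],[0,[-0.15,0.8,0.1],[0.0,0.0,-0.45]],[0,[-0.2,0.8,0.05],[0.0,0.0,-0.5]]]
[[0,[-0.3,0.8,0.1],[0.0,0.0,-0.45]]]
end [0.4448 0.2943 0.11  ] 0.1
```

The grip chord is 35 mm, so it is above the widest part. I'll regrip about 7 mm lower.

play_rows(series=[[1,[0,0,0],[0,0,0]],[1,[0,0,0],[0,0,0]],[1,[0,0,0],[0,0,0]],[1,[0,0,0.08],[0,0,0]],[1,[0,0,0.08],[0,0,0]],[0,[0,0,0],[0,0,0]],[0,[0,0,0],[0,0,0]],[0,[0,0,0],[0,0,0]]])

```text
t: 5.75
tool_pos: [0.4475, -0.3102, 0.0093]
tool_rot: [0.143, 3.137, -0.0]
contact_force: [0.5, -0.8, -0.8]
opening: 0.0354
grip_force: 59.9
```

play_rows(series=[[0,[0,0,0],[0,0,0]],[0,[0,0,0],[0,0,0]]])

```text
t: 6.0
tool_pos: [0.4475, -0.3101, 0.0092]
tool_rot: [0.143, 3.137, -0.001]
contact_force: [0.0, 0.8, 6.2]
opening: 0.0355
grip_force: 61.6
```

play_rows(series=[[0,[0.0,0.0,-0.8],[0.0,0.0,0.0]],[0,[0.0,0.0,-0.8],[0.0,0.0,0.0]],[0,[0.0,0.0,-0.8],[0.0,0.0,0.0]],[0,[0.1,0.9,-0.05],[0.0,0.0,0.0]],[0,[0.1,0.9,0.0],[0.0,0.0,0.0]],[0,[0.1,0.85,-0.05],[0.0,0.0,0.0]],[0,[0.1,0.9,0.0],[0.0,0.0,0.0]],[0,[0.1,0.85,-0.05],[0.0,0.0,0.0]]])

```text
t: 7.0
tool_pos: [0.4407, -0.0866, 0.1342]
tool_rot: [-0.144, -3.136, -0.002]
contact_force: [0.2, 1.0, -2.8]
opening: 0.035
grip_force: 61.3
```

play_rows(series=[[0,[0.1,0.9,0.0],[0.0,0.0,0.0]],[0,[0.1,0.85,-0.05],[0.0,0.0,0.0]],[0,[0.05,0.85,0.1],[0.0,0.0,-0.5]],[0,[0.0,0.85,0.1],[0.0,0.0,-0.5]],[0,[-0.05,0.85,0.1],[0.0,0.0,-0.5]],[0,[-0.1,0.85,0.05],[0.0,0.0,-0.5]],[0,[-0.15,0.8,0.1],[0.0,0.0,-0.45]],[0,[-0.2,0.8,0.05],[0.0,0.0,-0.5]]])

```text
t: 8.0
tool_pos: [0.4411, 0.2529, 0.1117]
tool_rot: [0.505, -3.098, 0.001]
contact_force: [0.9, -0.6, -2.7]
opening: 0.0353
grip_force: 61.4
```

play_rows(series=[[0,[-0.3,0.8,0.1],[0.0,0.0,-0.45]],[0,[0,0,0],[0,0,0]]])

```text
t: 8.25
tool_pos: [0.4426, 0.2963, 0.1066]
tool_rot: [0.604, -3.08, 0.0]
contact_force: [0.5, -0.3, -3.3]
opening: 0.0349
grip_force: 61.5
```

```bash
python3 -c "
from p import *
im,K,E=save('wrist','w2'); cv2.imwrite('pics/w2b.png',cv2.resize(im,(640,480)))
print(proj(K,E,(.4441,.2939,.003))*1.25, ctrl.get_obs()['q'].round(2))"
```

```text
[311.6405882  243.65702919] [ 0.45 -0.06  1.94 -0.    1.26 -1.51]
```

View pics/w2b.png

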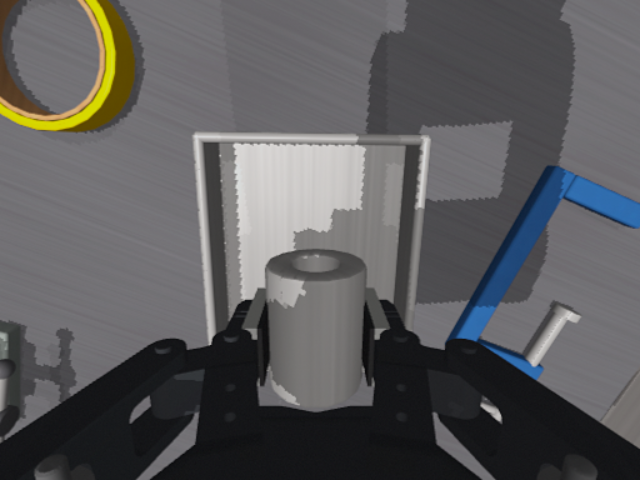

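The bushing is held squarely over the tray centre, with the tray walls at x≈200 and 425 in the picture. I'll lower it and release.

play_rows(series=[[0,[0,0,0.7],[0,0,0]],[0,[0,0,0.7],[0,0,0]],[0,[0,0,0.4],[0,0,0]],[0,[0,0,0.12],[0,0,0]],[0,[0,0,0],[0,0,0]],[0.62,[0,0,0],[0,0,0]],[0.62,[0,0,0],[0,0,0]],[0.62,[0,0,0],[0,0,0]]])

```text
t: 9.3
tool_pos: [0.4449, 0.2952, 0.0136]
tool_rot: [-0.598, 3.082, 0.001]
contact_force: [0.7, 0.5, -0.7]
opening: 0.053
grip_force: 0.0
```

```bash
python3 -c "
from p import *
p=ctrl.get_obs()['tool_pos']
A=np.array((.4672,-.1409,.0095))
rows([((p[0],p[1],.13),ori(111.6)),(A+[0,0,.09],ori(84.7)),(A,ori(84.7))])
"
```

```text
[[1,[0.0,0.0,-0.8],[0.0,0.0,0.0]],[1,[0.0,0.0,-0.75],[0.0,0.0,0.0]],[1,[0.0,0.0,-0.8],[0.0,0.0,0.05]],[1,[0.3,-0.85,0.05],[0.0,0.0,0.35]],[1,[0.25,-0.85,0.05],[0.0,0.0,0.35]],[1,[0.2,-0.85,0.05],[0.0,0.0,0.35]],[1,[0.15,-0.85,0.05],[0.0,0.0,0.35]],[1,[0.1,-0.85,0.05],[0.0,0.0,0.35]]]
[[1,[0.05,-0.85,0.05],[0.0,0.0,0.3]],[1,[0.05,-0.85,0.1],[0.0,0.0,0.35]],[1,[0.0,-0.9,0.05],[0.0,0.0,0.3]],[1,[-0.05,-0.85,0.1],[0.0,0.0,0.35]],[1,[-0.1,-0.9,0.05],[0.0,0.0,0.3]],[1,[0.0,0.0,0.6],[0.0,0.0,0.0]],[1,[0.0,0.0,0.6],[0.0,0.0,0.0]],[1,[0.0,0.0,0.6],[0.0,0.0,0.0]]]
end [ 0.4671 -0.1412  0.0105] 0.15
```

play_rows(series=[[0.62,[0.0,0.0,-0.8],[0.0,0.0,0.0]],[1,[0.0,0.0,-0.75],[0.0,0.0,0.0]],[1,[0.0,0.0,-0.8],[0.0,0.0,0.05]],[1,[0.3,-0.85,0.05],[0.0,0.0,0.35]],[1,[0.25,-0.85,0.05],[0.0,0.0,0.35]],[1,[0.2,-0.85,0.05],[0.0,0.0,0.35]],[1,[0.15,-0.85,0.05],[0.0,0.0,0.35]],[1,[0.1,-0.85,0.05],[0.0,0.0,0.35]]])

```text
t: 10.3
tool_pos: [0.4549, 0.0747, 0.1179]
tool_rot: [-0.205, 3.133, 0.001]
contact_force: [-0.1, 0.5, 0.6]
opening: 0.0856
grip_force: 0.0
```

play_rows(series=[[1,[0.05,-0.85,0.05],[0.0,0.0,0.3]],[1,[0.05,-0.85,0.1],[0.0,0.0,0.35]],[1,[0.0,-0.9,0.05],[0.0,0.0,0.3]],[1,[-0.05,-0.85,0.1],[0.0,0.0,0.35]],[1,[-0.1,-0.9,0.05],[0.0,0.0,0.3]],[1,[0,0,0],[0,0,0]]])

```text
t: 11.05
tool_pos: [0.4665, -0.144, 0.1002]
tool_rot: [0.15, 3.137, -0.0]
contact_force: [-0.1, -0.4, -0.3]
opening: 0.0854
grip_force: 0.0
```

```bash
python3 -c "
from p import *
o=ctrl.get_obs();print(o['tool_pos'])
rows([(np.array((.4672,-.1409,.0095)),ori(84.7))],q=.02)
im,K,E=save('wrist','w3'); cv2.imwrite('pics/w3b.png',cv2.resize(im,(640,480)))
print(proj(K,E,(.443,-.138,.025))*1.25)
print('tip',proj(K,E,(.5436,.0239,.055))*1.25)"
```

```text
[ 0.46649887 -0.14398814  0.10022684]
[[1,[0.0,0.02,0.6],[0.0,0.0,0.0]],[1,[0.0,0.02,0.6],[0.0,0.0,-0.02]],[1,[0.0,0.02,0.62],[0.0,0.0,0.0]]]
end [ 0.4668 -0.141   0.0092] 0.04
[321.85199391 217.73590682]
tip [604.77164647 365.38063329]
```

View pics/w3b.png

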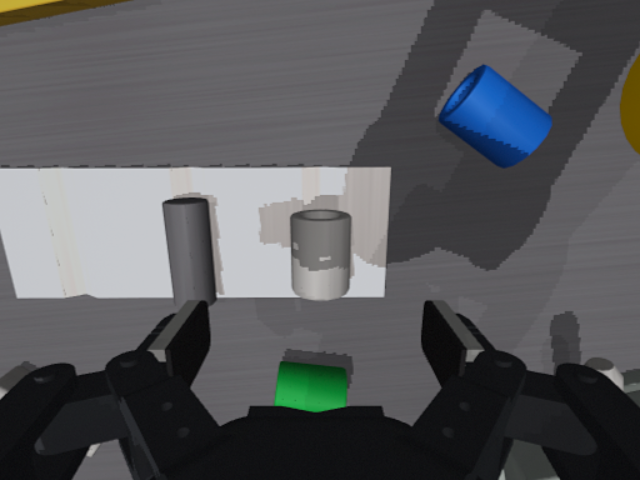

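The bushing end is at (321,217), where predicted. I'll descend and grip.

play_rows(series=[[1,[0.0,0.02,0.6],[0.0,0.0,0.0]],[1,[0.0,0.02,0.6],[0.0,0.0,0.0]],[1,[0.0,0.02,0.6],[0.0,0.0,0.0]],[1,[0,0,0],[0,0,0]],[0,[0,0,0],[0,0,0]],[0,[0,0,0],[0,0,0]],[0,[0,0,0],[0,0,0]],[0,[0,0,0],[0,0,0]]])

```text
t: 12.1
tool_pos: [0.4681, -0.141, 0.0121]
tool_rot: [0.142, 3.135, -0.007]
contact_force: [-1.9, -6.0, 5.8]
opening: 0.0357
grip_force: 62.0
```

play_rows(series=[[0,[0,0,0],[0,0,0]],[0,[0,0,-0.6],[0,0,0]],[0,[0,0,-0.7],[0,0,0]],[0,[0,0,0],[0,0,0]]])

```text
t: 12.6
tool_pos: [0.4689, -0.1398, 0.0781]
tool_rot: [0.143, 3.131, -0.004]
contact_force: [0.1, -0.0, -2.6]
opening: 0.0354
grip_force: 61.3
```

```bash
python3 -c "
from p import *
o=ctrl.get_obs();print(o['tool_pos'])
t=np.array((.5436,.0239));c=np.array((.6016,.030))
# pin yaw from tray/pin: tip->collar->root
print(np.degrees(np.arctan2(.0061,.058)),np.degrees(np.arctan2(.0165,.1107)))
# vise jaws front edge in top image (crop px): near front corners
d=np.load('pics/top0.npz');K,E=d['K'],d['E']
P=lambda u,v,z:plane(K,E,(205+u/5,145+v/5),z).round(4)
print('jaw front top',P(140,177,.07),P(345,138,.07),'base front',P(100,206,.02),P(350,163,.02))
"
```

```text
[ 0.46894569 -0.13981334  0.07806994]
6.003863633014249 8.47760850702995
jaw front top [0.5936 0.0823 0.07  ] [ 0.6146 -0.0391  0.07  ] base front [0.5872 0.1097 0.02  ] [ 0.6109 -0.0433  0.02  ]
```

```bash
python3 -c "
from p import *
rows([((.54,-.075,.125),ori(99))],grip=0)
"
```

```text
[[0,[-0.45,0.45,-0.3],[0.0,0.0,-0.6]],[0,[-0.45,0.45,-0.3],[0.0,0.0,-0.6]],[0,[-0.5,0.4,-0.35],[0.0,0.05,-0.6]]]
end [ 0.5392 -0.0752  0.1259] 0.25
```

play_rows(series=[[0,[-0.45,0.45,-0.3],[0.0,0.0,-0.6]],[0,[-0.45,0.45,-0.3],[0.0,0.0,-0.6]],[0,[-0.5,0.4,-0.35],[0.0,0.05,-0.6]],[0,[0,0,0],[0,0,0]],[0,[0,0,0],[0,0,0]]])

```text
t: 13.22
tool_pos: [0.5357, -0.074, 0.1202]
tool_rot: [0.25, -3.121, -0.002]
contact_force: [-0.2, 0.3, -2.9]
opening: 0.0348
grip_force: 61.2
```

```bash
python3 -c "
from p import *
print(ctrl.get_obs()['tool_pos'],ctrl.get_obs()['tool_rot'])
im,K,E=save('wrist','w4'); cv2.imwrite('pics/w4b.png',cv2.resize(im,(800,600),interpolation=2))
print(proj(K,E,(.5436,.0239,.055))/.64,proj(K,E,(.6016,.030,.055))/.64)"
```

```text
[ 0.53569875 -0.07401098  0.12023841] [ 2.49622322e-01 -3.12140007e+00 -1.64776153e-03]
[583.91793886 369.83103962] [565.90748664 469.96490289]
```

View pics/w4b.png

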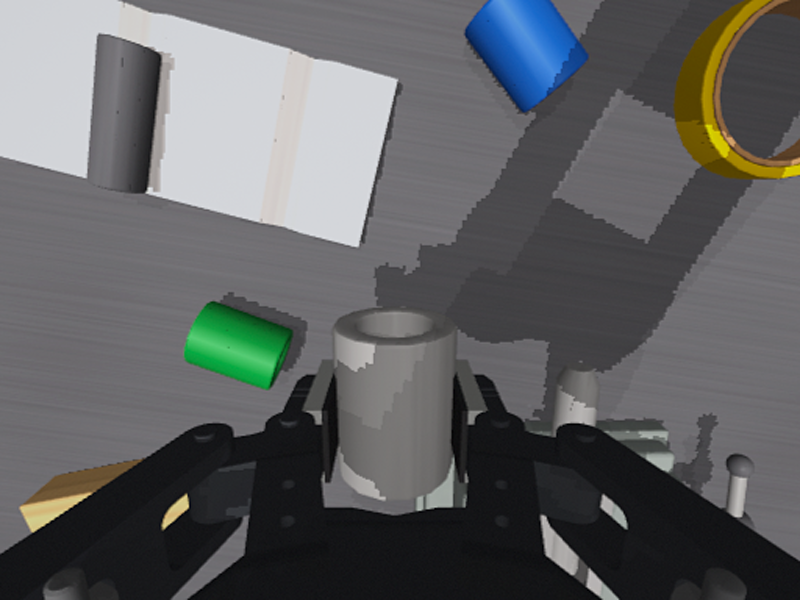

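The wrist view shows the held bushing at (393,400) and the pin tip at about (577,370), some 7 px left of the prediction, with the pin running down to about row 425. I'll measure its edges.

```bash
python3 -c "
from p import *
d=np.load('pics/w4.npz');im,K,E=d['im'],d['K'],d['E']
y=R.from_rotvec([2.49622322e-01,-3.12140007e+00,-1.64776153e-03]).as_matrix()[:,1];print('tool y yaw',np.degrees(np.arctan2(y[1],y[0])))
g=cv2.cvtColor(im,cv2.COLOR_BGR2GRAY)
for r in range(230,278,3): print(r,g[r,345:395:1].tolist())
"
```

```text
tool y yaw 99.14403104954707
230 [104, 104, 104, 103, 104, 93, 63, 66, 66, 64, 65, 64, 64, 66, 65, 65, 66, 65, 67, 66, 67, 66, 67, 68, 66, 69, 74, 72, 65, 66, 66, 67, 66, 66, 66, 66, 67, 66, 67, 67, 67, 67, 67, 66, 66, 66, 66, 65, 65, 65]
233 [104, 104, 104, 106, 95, 62, 63, 63, 63, 63, 64, 65, 65, 64, 64, 65, 64, 65, 68, 68, 67, 66, 68, 67, 67, 68, 69, 67, 67, 66, 68, 67, 66, 66, 65, 66, 65, 67, 66, 66, 67, 67, 67, 66, 67, 65, 67, 73, 73, 83]
236 [106, 106, 109, 101, 71, 66, 67, 68, 68, 68, 68, 68, 67, 69, 66, 58, 58, 64, 69, 75, 75, 73, 72, 71, 67, 66, 65, 65, 66, 67, 68, 69, 70, 74, 90, 106, 94, 62, 64, 65, 64, 68, 73, 73, 71, 71, 84, 107, 104, 103]
239 [103, 103, 104, 105, 96, 63, 65, 65, 65, 66, 67, 65, 60, 55, 58, 62, 70, 75, 78, 84, 88, 95, 100, 102, 104, 107, 112, 116, 120, 123, 120, 118, 114, 112, 107, 103, 104, 107, 106, 106, 107, 105, 105, 105, 103, 104, 102, 103, 103, 103]
242 [105, 106, 107, 96, 62, 65, 65, 66, 65, 65, 63, 57, 56, 62, 67, 72, 76, 80, 86, 91, 95, 99, 102, 103, 105, 110, 113, 117, 120, 121, 121, 117, 114, 116, 115, 107, 102, 101, 105, 104, 106, 108, 107, 1
[... 1918 characters left out ...]
, 105, 106, 105, 106, 106, 106, 110, 116, 115, 115, 113]
269 [64, 66, 65, 65, 65, 65, 64, 62, 66, 82, 95, 110, 122, 132, 139, 146, 153, 160, 166, 168, 167, 169, 173, 177, 178, 181, 184, 180, 174, 177, 175, 170, 165, 159, 149, 129, 92, 61, 63, 63, 63, 63, 67, 73, 73, 73, 69, 62, 62, 61]
272 [62, 63, 62, 61, 63, 62, 60, 61, 67, 90, 102, 116, 117, 78, 70, 10, 15, 17, 17, 17, 17, 18, 19, 18, 19, 17, 14, 14, 14, 10, 7, 26, 66, 98, 121, 116, 67, 60, 62, 62, 62, 63, 62, 62, 63, 64, 66, 66, 66, 67]
275 [68, 71, 66, 66, 66, 66, 66, 66, 74, 94, 94, 36, 18, 19, 19, 21, 21, 19, 21, 22, 21, 18, 19, 19, 21, 19, 20, 22, 22, 22, 20, 21, 17, 18, 21, 19, 19, 18, 17, 24, 53, 72, 82, 87, 83, 72, 72, 79, 78, 78]
```

```bash
python3 -c "
from p import *
d=np.load('pics/w4.npz');im,K,E=d['im'],d['K'],d['E']
P=lambda u,v:plane(K,E,(u,v),.055)
for u,v in((370,239.5),(369.3,248),(368.5,257),(368.15,263),(367.2,270)): print(P(u,v).round(4))
g=cv2.cvtColor(im,cv2.COLOR_BGR2GRAY)
# held bushing: silhouette edges
for r in (225,240,260,280): print(r,g[r,205:225].tolist(),g[r,280:300].tolist())
print([g[r,252] for r in range(190,225)],[g[r,252] for r in range(300,325)])
# predicted bushing near end / far end in tool frame: axis 13 mm behind TCP, centre at tool x=0
T=R.from_rotvec([.2496,-3.1214,-.0016]);tp=np.array([.5357,-.074,.1202])
for x in(.025,-.025):
  for z in(-.013,): print('axis end',x,proj(K,E,tp+T.apply([x,0,z])))
"
```

```text
[0.5464 0.0217 0.055 ]
[0.5536 0.0231 0.055 ]
[0.5614 0.0245 0.055 ]
[0.5666 0.0256 0.055 ]
[0.5729 0.0266 0.055 ]
225 [112, 111, 112, 112, 111, 112, 113, 108, 99, 115, 130, 140, 142, 145, 149, 152, 156, 159, 162, 164] [111, 107, 104, 102, 100, 97, 95, 96, 96, 92, 85, 80, 89, 101, 100, 100, 100, 100, 100, 99]
240 [80, 80, 81, 80, 81, 81, 83, 69, 21, 57, 86, 93, 95, 97, 100, 102, 104, 106, 108, 110] [108, 105, 103, 101, 98, 96, 95, 94, 94, 88, 71, 21, 41, 76, 77, 76, 76, 75, 75, 76]
260 [78, 55, 13, 19, 18, 15, 14, 14, 15, 16, 33, 72, 91, 99, 99, 102, 104, 107, 108, 110] [105, 102, 100, 98, 95, 93, 93, 93, 85, 58, 7, 12, 16, 13, 13, 18, 17, 14, 27, 58]
280 [19, 26, 37, 36, 32, 24, 13, 15, 15, 14, 11, 35, 74, 90, 90, 92, 95, 95, 97, 99] [102, 99, 97, 94, 92, 91, 92, 89, 72, 8, 13, 15, 15, 12, 18, 28, 36, 37, 32, 21]
[np.uint8(73), np.uint8(74), np.uint8(74), np.uint8(74), np.uint8(73), np.uint8(74), np.uint8(71), np.uint8(78), np.uint8(89), np.uint8(117), np.uint8(146), np.uint8(138), np.uint8(134), np.uint8(135), np.uint8(135), np.uint8(134), np.uint8(134), np.uint8(134), np.uint8(134), np.uint8(134), np.uint8(134), np.uint8(134), np.uint8(134), np.uint8(134), np.uint8(132), np.uint8(118), np.uint8(79), np.uint8(73), np.uint8(81), np.uint8(86), np.uint8(97), np.uint8(131), np.uint8(137), np.uint8(133), np.uint8(131)] [np.uint8(117), np.uint8(116), np.uint8(116), np.uint8(116), np.uint8(117), np.uint8(116), np.uint8(117), np.uint8(116), np.uint8(116), np.uint8(116), np.uint8(115), np.uint8(116), np.uint8(115), np.uint8(116), np.uint8(116), np.uint8(116), np.uint8(115), np.uint8(115), np.uint8(116), np.uint8(111), np.uint8(104), np.uint8(103), np.uint8(104), np.uint8(101), np.uint8(102)]
axis end 0.025 [252.89958805 210.41362128]
axis end -0.025 [252.90360663 300.54495269]
```

```bash
python3 -c "
from p import *
rows([((.490,-.02,.10),ori(99.8)),((.5070,.0152,.0421),ori(99.8))],grip=0,q=.02)
"
```

```text
[[0,[0.36,0.6,0.2],[0.0,-0.04,-0.04]],[0,[0.36,0.62,0.22],[0.02,-0.04,-0.04]],[0,[-0.22,0.32,0.58],[0.0,0.0,0.0]],[0,[-0.24,0.32,0.56],[0.0,0.0,0.0]]]
end [0.5073 0.0156 0.0426] 0.08
```

play_rows(series=[[0,[0.36,0.6,0.2],[0.0,-0.04,-0.04]],[0,[0.36,0.62,0.22],[0.02,-0.04,-0.04]],[0,[-0.22,0.32,0.58],[0.0,0.0,0.0]],[0,[-0.24,0.32,0.56],[0.0,0.0,0.0]],[0,[0,0,0],[0,0,0]],[0,[0,0,0],[0,0,0]]])

```text
t: 14.02
tool_pos: [0.5087, 0.0148, 0.0445]
tool_rot: [-0.267, 3.126, -0.003]
contact_force: [-0.0, 0.3, -1.8]
opening: 0.0351
grip_force: 61.3
```

```bash
python3 -c "
from p import *
o=ctrl.get_obs();print(o['tool_pos'])
rows([((.5070,.0152,.0421),ori(99.8))],grip=0,q=.01)
u=np.array((.9854,.1702,0))
rows([(np.array((.5464,.0220,.0421))-.018*u,ori(99.8))],grip=0,q=.01,step=.012)
"
```

```text
[0.50870674 0.01484303 0.04452728]
[[0,[0.03,0.01,0.05],[-0.02,0.03,-0.01]]]
end [0.5072 0.0151 0.042 ] 0.05
[[0,[-0.2,0.01,0.03],[-0.01,0.01,0.0]],[0,[-0.21,0.0,0.02],[-0.01,0.02,-0.01]]]
end [0.5288 0.0188 0.0421] 0.05
```

play_rows(series=[[0,[0.03,0.01,0.05],[-0.02,0.03,-0.01]],[0,[-0.15,0.0,0.0],[0,0,0]],[0,[-0.15,0.0,0.0],[0,0,0]],[0,[-0.12,0.0,0.0],[0,0,0]],[0,[0,0,0],[0,0,0]]])

```text
t: 14.65
tool_pos: [0.5289, 0.0195, 0.0422]
tool_rot: [-0.271, 3.129, 0.001]
contact_force: [-0.0, 0.1, -2.6]
opening: 0.0351
grip_force: 61.3
```

```bash
python3 -c "
from p import *
rows([((.5287,.0189,.0421),ori(99.8))],grip=0,q=.01)
im,K,E=save('wrist','w5')
c=cv2.resize(im[150:340,120:400],(800,543),interpolation=2);cv2.imwrite('pics/w5b.png',c)
"
```

```text
[[0,[0.01,-0.01,0.0],[0.0,0.0,0.01]]]
end [0.5285 0.0189 0.0422] 0.05
```

View pics/w5b.png

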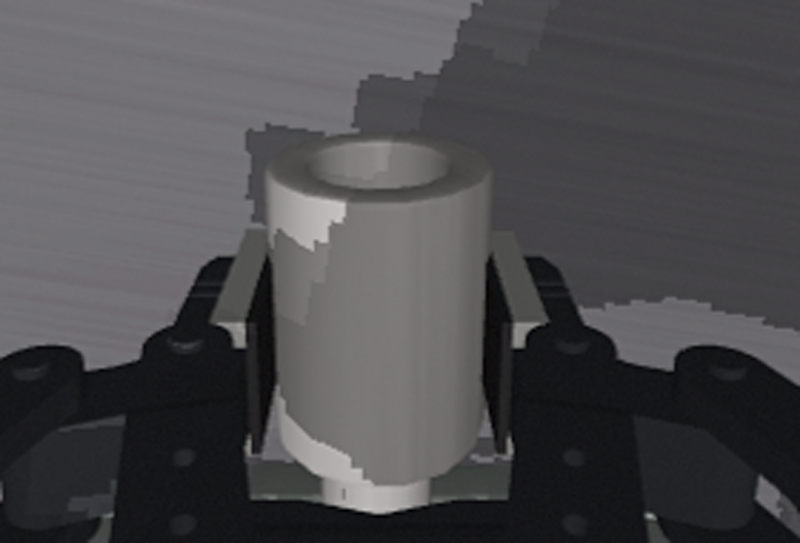

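The pin shows beyond the bushing at (376,490) and the bushing's far end is centred on about 381. They're aligned within about 1 mm and there's no contact force, so I'll push on.

play_rows(series=[[0,[-0.1,0.0,0.0],[0,0,0]],[0,[-0.1,0.0,0.0],[0,0,0]],[0,[0,0,0],[0,0,0]]])

```text
t: 15.08
tool_pos: [0.5385, 0.0212, 0.0421]
tool_rot: [-0.271, 3.129, 0.001]
contact_force: [1.1, 0.1, -3.4]
opening: 0.0349
grip_force: 61.3
```

play_rows(series=[[0,[-0.1,0.0,0.0],[0,0,0]],[0,[-0.1,0.0,0.0],[0,0,0]],[0,[0,0,0],[0,0,0]]])

```text
t: 15.45
tool_pos: [0.5484, 0.0229, 0.0422]
tool_rot: [-0.271, 3.129, 0.001]
contact_force: [0.4, 0.2, -3.2]
opening: 0.0353
grip_force: 61.3
```

play_rows(series=[[0,[-0.1,0.0,0.0],[0,0,0]],[0,[-0.1,0.0,0.0],[0,0,0]],[0,[0,0,0],[0,0,0]]])

```text
t: 15.82
tool_pos: [0.5583, 0.0246, 0.0422]
tool_rot: [-0.271, 3.129, 0.001]
contact_force: [-0.7, 0.4, -2.6]
opening: 0.0353
grip_force: 61.3
```

Free running, 19 mm to go.

play_rows(series=[[0,[-0.1,0.0,0.0],[0,0,0]],[0,[-0.1,0.0,0.0],[0,0,0]],[0,[-0.06,0.0,0.0],[0,0,0]],[0,[0,0,0],[0,0,0]]])

```text
t: 16.32
tool_pos: [0.5708, 0.0269, 0.0421]
tool_rot: [-0.271, 3.13, 0.001]
contact_force: [-0.3, 0.2, -2.5]
opening: 0.0353
grip_force: 61.3
```

play_rows(series=[[0,[-0.06,0.0,0.0],[0,0,0]],[0,[0,0,0],[0,0,0]]])

```text
t: 16.58
tool_pos: [0.5737, 0.0274, 0.0421]
tool_rot: [-0.271, 3.13, 0.001]
contact_force: [-0.4, 0.0, -2.3]
opening: 0.0352
grip_force: 61.3
```

play_rows(series=[[0,[-0.04,0.0,0.0],[0,0,0]],[0,[0,0,0],[0,0,0]]])

```text
t: 16.82
tool_pos: [0.5747, 0.0276, 0.0418]
tool_rot: [0.271, -3.128, -0.001]
contact_force: [-3.9, -0.9, 0.8]
opening: 0.0352
grip_force: 61.6
```

play_rows(series=[[0,[-0.03,0.0,0.0],[0,0,0]],[0,[0,0,0],[0,0,0]]])

```text
t: 17.08
tool_pos: [0.5746, 0.0276, 0.0418]
tool_rot: [0.27, -3.124, -0.001]
contact_force: [-10.2, -0.7, 5.7]
opening: 0.0353
grip_force: 62.3
```

play_rows(series=[[0,[-0.03,0.0,0.0],[0,0,0]],[0,[0,0,0],[0,0,0]],[0,[0,0,0],[0,0,0]]])

```text
t: 17.45
tool_pos: [0.5746, 0.0276, 0.0416]
tool_rot: [0.27, -3.12, -0.001]
contact_force: [-16.5, -3.6, 9.2]
opening: 0.0352
grip_force: 62.8
```

```bash
python3 -c "
from p import *
im,K,E=save('wrist','w6');s,Ks,Es=save('scene','s6')
a=cv2.resize(im[170:340,170:340],(400,400),interpolation=2)
p=proj(Ks,Es,(.58,.028,.055)).astype(int);b=cv2.resize(s[p[1]-40:p[1]+40,p[0]-40:p[0]+40],(400,400),interpolation=2)
cv2.imwrite('pics/w6b.png',np.hstack([a,b]))
for x in(.5436,.5746-.0304): print('tip',(proj(K,E,(x,.022,.055))-170)*400/170)
print('near end',(proj(K,E,(.5746-.0246,.0234,.055))-170)*400/170)
o=ctrl.get_obs();print(o['tool_pos'],o['t'])
"
```

```text
tip [194.01962629  63.69711568]
tip [193.50650683  66.53884141]
near end [195.42187646  94.7928195 ]
[0.57465151 0.02763355 0.04165475] 17.55
```

View pics/w6b.png

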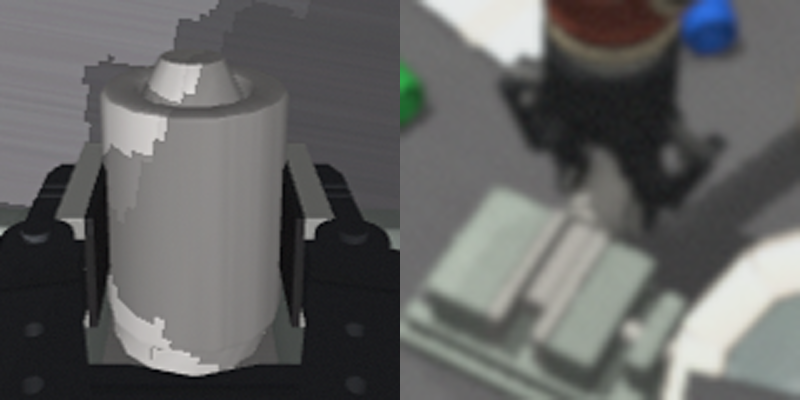

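The picture shows the pin nose standing about 6 mm out of the near end at (195,80), and the far end against the collar at (185,360). That is fully home, and it has been held for more than 0.2 s. Now I'll draw it off.

play_rows(series=[[0,[0.1,0,0],[0,0,0]],[0,[0.15,0,0],[0,0,0]],[0,[0.2,0,0],[0,0,0]],[0,[0.2,0,0],[0,0,0]],[0,[0.2,0,0],[0,0,0]],[0,[0.3,0,0],[0,0,0]],[0,[0.3,0,0],[0,0,0]],[0,[0,0,0],[0,0,0]]])

```text
t: 18.55
tool_pos: [0.5057, 0.0157, 0.0416]
tool_rot: [0.27, -3.129, -0.001]
contact_force: [0.5, -0.3, -2.1]
opening: 0.0355
grip_force: 61.3
```

```bash
python3 -c "
from p import *
o=ctrl.get_obs();print(o['tool_pos'],o['contact_force'])
rows([((.49,.03,.21),ori(100,5)),((.575,.19,.23),ori(113.2,40)),((.6525,.2376,.211),ori(113.2,45))],grip=0,step=.035)
"
```

```text
[0.5056511  0.01565164 0.04164893] [ 0.48257533 -0.26164358 -2.1464932 ]
[[0,[0.05,0.05,-0.65],[0.0,-0.15,0.0]],[0,[0.05,0.05,-0.7],[0.0,-0.1,0.0]],[0,[0.05,0.1,-0.65],[0.0,-0.15,0.0]],[0,[0.0,0.05,-0.7],[0.0,-0.1,0.0]],[0,[0.0,0.1,-0.65],[0.0,-0.15,0.0]],[0,[-0.4,0.5,-0.05],[-0.1,-0.7,-0.25]],[0,[-0.4,0.45,0.0],[-0.1,-0.75,-0.25]],[0,[-0.4,0.45,0.05],[-0.1,-0.7,-0.25]]]
[[0,[-0.4,0.45,0.1],[-0.1,-0.75,-0.25]],[0,[-0.4,0.4,0.15],[-0.15,-0.7,-0.3]],[0,[-0.4,0.4,0.2],[-0.1,-0.75,-0.25]],[0,[-0.4,0.1,0.5],[0.0,-0.2,0.0]],[0,[-0.35,0.05,0.5],[0.0,-0.2,0.0]],[0,[-0.35,0.1,0.5],[0.0,-0.2,0.0]]]
end [0.6522 0.2378 0.2112] 0.1
```

play_rows(series=[[0,[0.05,0.05,-0.65],[0.0,-0.15,0.0]],[0,[0.05,0.05,-0.7],[0.0,-0.1,0.0]],[0,[0.05,0.1,-0.65],[0.0,-0.15,0.0]],[0,[0.0,0.05,-0.7],[0.0,-0.1,0.0]],[0,[0.0,0.1,-0.65],[0.0,-0.15,0.0]],[0,[-0.4,0.5,-0.05],[-0.1,-0.7,-0.25]],[0,[-0.4,0.45,0.0],[-0.1,-0.75,-0.25]],[0,[-0.4,0.45,0.05],[-0.1,-0.7,-0.25]]])

```text
t: 19.55
tool_pos: [0.5346, 0.1119, 0.222]
tool_rot: [-0.386, 2.723, 0.1]
contact_force: [-1.0, 0.5, -3.8]
opening: 0.0354
grip_force: 61.3
```

play_rows(series=[[0,[-0.4,0.45,0.1],[-0.1,-0.75,-0.25]],[0,[-0.4,0.4,0.15],[-0.15,-0.7,-0.3]],[0,[-0.4,0.4,0.2],[-0.1,-0.75,-0.25]],[0,[0,0,0],[0,0,0]]])

```text
t: 20.05
tool_pos: [0.5734, 0.1914, 0.2292]
tool_rot: [-0.494, 2.402, 0.181]
contact_force: [0.1, -0.4, -3.1]
opening: 0.0348
grip_force: 61.3
```

play_rows(series=[[0,[-0.4,0.1,0.5],[0.0,-0.2,0.0]],[0,[-0.35,0.05,0.5],[0.0,-0.2,0.0]],[0,[-0.35,0.1,0.5],[0.0,-0.2,0.0]],[0,[0,0,0],[0,0,0]],[0,[0,0,0],[0,0,0]]])

```text
t: 20.68
tool_pos: [0.6533, 0.2374, 0.2116]
tool_rot: [-0.475, 2.319, 0.196]
contact_force: [-0.3, -0.6, -3.0]
opening: 0.035
grip_force: 61.3
```

```bash
python3 -c "
from p import *
o=ctrl.get_obs();r=R.from_rotvec(o['tool_rot'])
c=o['tool_pos']-.013*r.as_matrix()[:,2];print(c,r.as_matrix()[:,0],o['grip_force'],o['opening'],abs(o['dq']).max(),o['q'].round(2))
print(np.degrees((r.inv()*ori(113.2,45)).magnitude()),c-[.644,.234,.22])
im,K,E=save('top','t7'); im2,K2,E2=save('scene','s7')
# tray check: bright tube in the tray, and bushing A seen at predicted pixel
print(proj(K,E,(.4441,.2939,.022)),proj(K2,E2,c))
g=cv2.absdiff(im,np.load('pics/top0.npz')['im']).max(2)
cv2.imwrite('pics/t7b.png',cv2.resize(im,(800,600)))
p=proj(K,E,(.4441,.2939,.022)).astype(int)
m=(g[p[1]-25:p[1]+25,p[0]-25:p[0]+25]>30).astype(np.uint8);n,l,st,ce=cv2.connectedComponentsWithStats(m)
print([(s[4],plane(K,E,q+p-25,.022).round(3).tolist()) for s,q in zip(st[1:],ce[1:]) if s[4]>20])
"
```

```text
[0.64491401 0.23383288 0.22082912] [-0.6515094  -0.27849856 -0.70567277] 61.28754378296435 0.03504719087597831 0.019509845613679435 [ 0.18 -0.17  2.    0.3   0.56 -1.99]
0.12894005634125413 [ 0.00091401 -0.00016712  0.00082912]
[163.61787378 234.16494947] [311.38652244 246.04024252]
[(np.int32(1451), [0.444, 0.27, 0.022])]
```

play_rows(series=[[0,[0,0,0],[0,0,0]],[0,[0,0,0],[0,0,0]],[0,[0,0,0],[0,0,0]],[0,[0,0,0],[0,0,0]]])

```text
t: 21.28
tool_pos: [0.6534, 0.238, 0.2117]
tool_rot: [-0.475, 2.317, 0.197]
contact_force: [0.3, -0.5, -1.6]
opening: 0.0351
grip_force: 61.3
```

```bash
python3 -c "
from h import *
o=ctrl.get_obs();print(o['tool_pos'],o['grip_force'],abs(o['dq']).max());print(ctrl.finish_job())"
```

```text
[0.65335727 0.23795379 0.21171264] 61.28755953395739 0.0041318864297446595
the job is handed in; nothing more can be done
None
```

I handed the job in at about 21 s, with no verdict returned: the tight bushing was released in the reject tray (not viewed again afterwards), and the good one was seated against the collar, drawn off, and is held steady about 1 mm from my estimate of the lamp's viewing point, bore along the line of sight.

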